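# Make up two remedy kits in bone boxes

## Robot

A 6-joint arm with a two-finger parallel gripper is mounted at the origin on the work surface. World frame = base frame: x ahead of the robot, y to its left, z up, the work surface at z = 0. Lengths are in mm, angles in rad, forces in N, time in s.
With the tool pointing down it reaches from about 350 to 775 mm from the base axis. Payload 7.3 kg.
Tool frame: the origin (TCP) lies on the mounting face of the last link; the fingertips stand 178 mm ahead of it and the grasp point (between the pads) lies 159 mm ahead of it; z points along the fingers, y is the line along which they close (so a half turn about z gives the same grasp; the last joint's range is limited). The gripper opens to 92 mm and grips with 3 to 60 N. Pads are 19 mm wide; open, the fingers measure 130 mm over their backs; the gripper's body (75 mm by 190 mm) begins 47 mm behind the grasp point.
Start: joints at [1.159, 0.342, 1.524, -0, 1.275, -0.146], TCP at [137.885, 506.572, 404.741] pointing down, gripper open.
Joint ranges: [-2.53, 2.53], [-0.77, 2.02], [0.04, 2.7], [-1, 4.14], [0.28, 2.66], [-3.11, 3.11]. Speed limits (rad/s): [2.57, 2.57, 3.14, 3.14, 3.14, 3.14].

## Interface

Orientations are given as [roll, pitch, yaw] about the fixed x, y, z axes, in that order (R = Rz(yaw) Ry(pitch) Rx(roll)).
In Python, from plant import bot gives the robot as it stands.
- The arm moves only by the shell command python3 shift.py 'ROWS'. ROWS is a JSON list of rows, 1 to 5 of them, each of 5 numbers: the finger opening in mm, then dx, dy, dz in mm, then a turn about the tool's z in rad; each row is the pose to reach, as a shift and turn from the pose commanded when the command began, along the tool's axes at that moment; what a row does not reach only later rows make up. A row lasts 1/8 s, in which the tool goes at most 62.5 mm and 0.188 rad, less where a joint would pass 70% of its speed; a pose out of reach is approached as far as the arm can. The fingers move at their own pace and stop on an object; the grip force is fixed at half the most. Time passes only in rows, so rows that do not move let the fingers close. It prints the time, the measured TCP pose, the force, the opening and the grip force at its end.
- bot.get_obs(): the state, without advancing time (a new reading comes with each control period).
- bot.capture(name): name is "side" or "top" or "wrist"; returns a dict with "color" (420x560x3 uint8, red, green, blue), "K" (3x3 intrinsics, pixels), "k1" (the pictures are not rectified: a ray, as slopes to the right and down, at radius r is drawn at 1 + k1 r^2 times it, then the intrinsics apply), "R" (3x3) and "t" (3): a world point X has camera coordinates R X + t. Camera axes: x right, y down, z forward; pixel columns grow to the right and rows downward; lengths in mm; the calibration is good to about 2 mm. A picture is of the moment at which its call begins. There is no depth.
- bot.close_job(): hands the job in; it is judged then, once.
The state is a dict: "time": time; "joint_positions": joint angles; "dq": joint speeds; "tau": joint torques, N m; "tool_pos": TCP position; "tcp_rot": TCP orientation; "contact_force": force on the tool from outside, world axes, zero at the start; "moment": the same for the moment, N m; "grip_width": finger opening in mm; "finger_force": force on a finger pad.
Only numpy, scipy, OpenCV 4.12 (cv2) and the standard library are available. Lean on these libraries where they do the work, as an engineer would, in place of code of your own. Each camera call takes 0.05 s, during which the arm holds its last target. There are 200 camera calls.

## Task

Make up the two kits for today's house calls: the big porcelain jar, the wooden tamper and the boxwood case go into the long open bone box, and the small porcelain jar and the porcelain vial go into the square open bone box. Keep every piece upright, set it down gently (never drop it) so that it stands flat on the floor of its box, and leave the brass weight, the closed round box and the copper scoop where they are.

Things in the scene. Friction and masses are not known exactly. Their poses are not given: they have to be found in the camera images.
- long_box: target: pale bone kit box, open-topped, oblong, fixed on the marble slab, whose top lies at z = 0.020 m. Outside 84 (its x, within about 0.4 rad of world x) by 190 (its y, the long way) by 14 high; walls 5, floor 4 thick, so inside 74 by 180 and 10 deep. No dividers. Origin: centre of its underside, on the slab, z up. It may be on the left or on the right. (Sizes in mm.)
- square_box: target: pale bone kit box, open-topped, square, fixed on the marble slab, whose top lies at z = 0.020 m. Outside 110 by 110 by 14 high; walls 5, floor 4 thick, so inside 100 by 100 and 10 deep. No dividers. Origin: centre of its underside, on the slab, z up. It may be on the left or on the right. (Sizes in mm.)
- big_jar: the larger of two white porcelain jars, a lidded squat cylinder of diameter 52, height 38 in all, straight sides, about 110 g. Stands upright on the dark marble slab, whose top lies at z = 0.020 m. Origin: centre of its underside, z up.  (Sizes in mm.)
- small_jar: the smaller of two white porcelain jars, a lidded cylinder of diameter 36, height 36 in all, straight sides, about 60 g. Stands upright on the dark marble slab, whose top lies at z = 0.020 m. Origin: centre of its underside, z up.  (Sizes in mm.)
- vial: slim white porcelain vial: body of diameter 28 up to 46 high, then shoulder and cork stopper of diameter 14; height 64 in all, about 60 g. Stands upright on the dark marble slab, whose top lies at z = 0.020 m. Origin: centre of its underside, z up.  (Sizes in mm.)
- case: plain boxwood pill case, a closed oblong block 30 (its x) by 46 (its y) by 36 high, about 50 g. Its long way lies within about 0.7 rad of the world y axis (its x axis as near to world x). Stands upright on the dark marble slab, whose top lies at z = 0.020 m. Origin: centre of its underside, z up.  (Sizes in mm.)
- tamper: turned wooden pill tamper: a disc foot of diameter 40 up to 14 high, tapering by 20 high into a plain upright round handle of diameter 24, height 58 in all, about 60 g. Stands upright on the dark marble slab, whose top lies at z = 0.020 m. Origin: centre of its underside, z up.  (Sizes in mm.)
- weight: bystander, to be left alone: brass scale weight, cylinder of diameter 36, 26 high, with a ball knob on top, 47 high in all, 220 g. It stands among the stock. Origin: centre of its underside, z up. (Sizes in mm.)
- round_box: bystander, to be left alone: the third bone box, round, closed with its lid, diameter 63, 33 high with its button, 120 g. It stands among the stock. Origin: centre of its underside, z up. (Sizes in mm.)
- scoop: bystander, to be left alone: copper scoop lying at the left of the slab, bowl of diameter 60, 22 high, handle 100 long along its -x. Origin: centre of the bowl's underside. (Sizes in mm.)

How it is judged (in metres and radians):
At the end, for the whole second after the job is handed in: Big jar, tamper and case stand flat inside the long box, small jar and vial inside the square one: centres within 30 by 80 mm of the long box's centre (its x, y), 43 by 43 mm of the square one's, underside under 5 mm above the box floor, tilt under 0.12 rad, slower than 20 mm/s (x of big_jar in the frame of long_box between -0.03 and 0.03 m and y of big_jar in the frame of long_box between -0.08 and 0.08 m and z of each of big_jar, tamper, case in the frame of long_box below 0.009 m and angle between each of big_jar, tamper, case, small_jar, vial's own z axis and vertical below 0.12 rad and linear speed of each of big_jar, tamper, case, small_jar, vial below 0.02 m/s and x of tamper in the frame of long_box between -0.03 and 0.03 m and y of tamper in the frame of long_box between -0.08 and 0.08 m and x of case in the frame of long_box between -0.03 and 0.03 m and y of case in the frame of long_box between -0.08 and 0.08 m and x of small_jar in the frame of square_box between -0.043 and 0.043 m and y of small_jar in the frame of square_box between -0.043 and 0.043 m and z of each of small_jar, vial in the frame of square_box below 0.009 m and x of vial in the frame of square_box between -0.043 and 0.043 m and y of vial in the frame of square_box between -0.043 and 0.043 m); the robot touches nothing.
It fails at once if A bystander (brass weight, closed round box, copper scoop) is moved by more than 30 mm (distance of any of weight, round_box, scoop from where it was at the start of the episode above 0.03 m).
It fails at once if A piece of the kits is tipped by more than 0.8 rad (angle between any of big_jar, tamper, case, small_jar, vial's own z axis and vertical above 0.8 rad).
It fails at once if A piece of the kits is dropped or flung: it moves faster than 0.75 m/s (a fall of about 3 cm) while the fingers do not touch it ((contact force between big_jar and the fingers below 0.01 N and linear speed of big_jar above 0.75 m/s) or (contact force between tamper and the fingers below 0.01 N and linear speed of tamper above 0.75 m/s) or (contact force between case and the fingers below 0.01 N and linear speed of case above 0.75 m/s) or (contact force between small_jar and the fingers below 0.01 N and linear speed of small_jar above 0.75 m/s) or (contact force between vial and the fingers below 0.01 N and linear speed of vial above 0.75 m/s)).
It also fails if it takes over 109 s, if anything falls off the work surface, if the arm or the gripper's body presses on something with over 40 N, if the wrist force passes 120 N, or if a joint passes its speed limit or range.

## Working session

There is one attempt and no reset: what is moved stays moved. The work goes in short steps, Python scripts to look and compute and a shell command to move; the robot and the scene stay as the last step left them, time stands still between calls to the robot, and variables do not carry over. Pictures are saved under pics/ and viewed, at most 14 in all, crops included, and the job is handed in when it is done.

```bash
ls; mkdir -p pics; python3 - <<'E'
from plant import bot
import cv2
o=bot.get_obs();print({k:o[k] for k in('time','tool_pos','tcp_rot','grip_width')})
for n in('top','side'):
    c=bot.capture(n);cv2.imwrite(f'pics/{n}0.png',c['color'][:,:,::-1]);print(n,c['K'].tolist() if hasattr(c['K'],'tolist') else c['K'],c['k1'],c['R'],c['t'])
E
```

```text
pics
plant.py
shift.py
{'time': 0.0, 'tool_pos': array([137.82812891, 506.4512891 , 404.04666675]), 'tcp_rot': array([-3.14006306e+00, -2.37389922e-04,  2.87580110e+00]), 'grip_width': 91.71418207406873}
top [[451.01236696113034, 0.0, 278.8600023388357], [0.0, 451.01236696113034, 211.22339816519334], [0.0, 0.0, 1.0]] -0.06510658769036477 [[ 0.01537334 -0.99987655 -0.00324815]
 [-0.99134481 -0.0148184  -0.13044498]
 [ 0.13038074  0.00522541 -0.99145023]] [  99.21701164  568.5505311  1256.26183902]
side [[536.878593469933, 0.0, 284.3610403596279], [0.0, 536.878593469933, 206.69597155671508], [0.0, 0.0, 1.0]] -0.18766246656297908 [[ 0.998534   -0.05263366 -0.01263137]
 [-0.03667327 -0.4862187  -0.87306726]
 [ 0.03981112  0.87225058 -0.48743615]] [-543.9972996   124.61199126 1180.72007209]
```
View pics/top0.png

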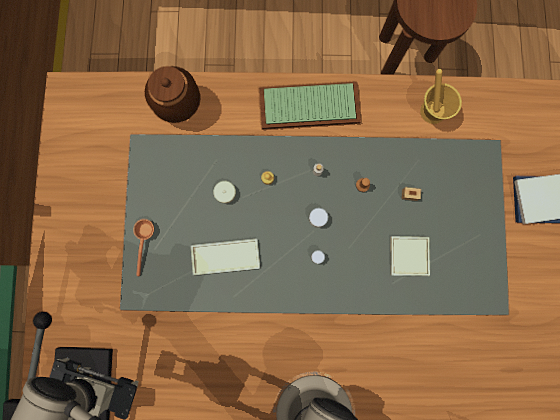

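View pics/side0.png

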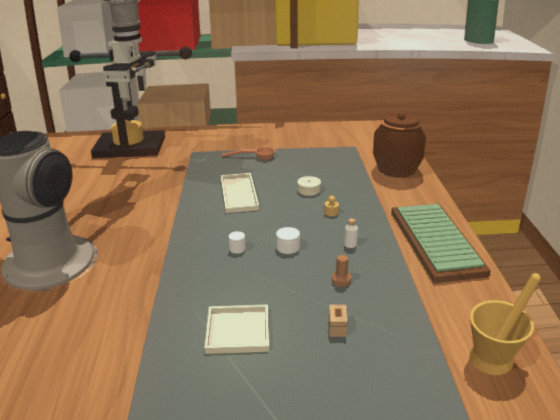

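The top view shows long box (226,257), round box (224,191), weight (268,177), vial (319,168), big jar (318,217), small jar (318,257), tamper (364,184), case (412,193), square box (410,256) and scoop (144,230). The side view agrees. Next I segment these and fit the positions.

```bash
cat > h.py <<'E'
import numpy as np, cv2
from scipy.optimize import least_squares
from scipy.spatial.transform import Rotation as Ro
from plant import bot
D2=lambda c:np.array([c['k1'],0,0,0,0.])
def proj(c,P):
    return cv2.projectPoints(np.float64(P).reshape(-1,1,3),cv2.Rodrigues(np.array(c['R']))[0],np.float64(c['t']),np.array(c['K']),D2(c))[0].reshape(-1,2)
a=np.linspace(0,2*np.pi,48,endpoint=False)
def cyl(prof): return np.vstack([np.c_[r*np.cos(a),r*np.sin(a),0*a+z] for r,z in prof])
def box(x,y,z): return np.array([[i*x/2,j*y/2,k] for i in(-1,1) for j in(-1,1) for k in(0,z)])
M={'big_jar':cyl([(26,0),(26,38)]),'small_jar':cyl([(18,0),(18,36)]),'vial':cyl([(14,0),(14,46),(7,50),(7,64)]),
'tamper':cyl([(20,0),(20,14),(12,20),(12,58)]),'case':box(30,46,36),'long_box':box(84,190,14),'square_box':box(110,110,14),
'weight':cyl([(18,0),(18,26)]),'round_box':cyl([(31.5,0),(31.5,28)])}
def sil(c,n,x,y,th,z0=20):
    P=M[n]@np.array([[np.cos(th),np.sin(th),0],[-np.sin(th),np.cos(th),0],[0,0,1]])+[x,y,z0]
    return cv2.convexHull(proj(c,P).astype(np.float32)).reshape(-1,2)
def mask(c):
    I=c['color'].astype(float); s=I.max(2)-I.min(2)
    return ((I.mean(2)>125)|((I[:,:,0]-I[:,:,2]>15))).astype(np.uint8)
def ground(c,u,z):
    r=cv2.undistortPoints(np.float64([[u]]),np.array(c['K']),D2(c)).ravel(); R=np.array(c['R']);C=-R.T@c['t'];d=R.T@np.r_[r,1]
    return (C+d*(z-C[2])/d[2])[:2]
def go(x,y,zg,yaw,tcp=159):
    """shift from measured pose to grasp-point x,y,zg and yaw"""
    o=bot.get_obs();R=Ro.from_euler('xyz',o['tcp_rot']).as_matrix()
    yw=o['tcp_rot'][2]; d=R.T@(np.array([x,y,zg+tcp])-o['tool_pos'])
    t=(yw-yaw+np.pi)%(2*np.pi)-np.pi
    print('t',round(o['time'],2),'shift',d.round(1),'turn',round(t,3),'rows',np.linalg.norm(d)/62.5)
E
python3 - <<'E'
from h import *
c=bot.capture('top');m=mask(c)
m[:130]=0;m[312:]=0;m[:,:128]=0;m[:,505:]=0
px=dict(long_box=(226,257),round_box=(224,191),weight=(268,177),vial=(319,168),big_jar=(318,217),small_jar=(318,257),tamper=(364,184),case=(412,193),square_box=(410,256))
n,L,st,ce=cv2.connectedComponentsWithStats(m)
im=c['color'].copy()
for k,u in px.items():
    i=min((j for j in range(1,n) if st[j,4]>30),key=lambda j:np.hypot(*(ce[j]-u)))
    B=(L==i).astype(np.uint8); B=cv2.morphologyEx(B,cv2.MORPH_CLOSE,np.ones((5,5)))
    ct=max(cv2.findContours(B,0,1)[0],key=cv2.contourArea); g=ground(c,ce[i],40)
    def mo(q):
        mm=cv2.moments(q);A=mm['m00'];return np.array([mm['m10']/A,mm['m01']/A]),mm,A
    # centroid and orientation of filled mask
    mm=cv2.moments(B,True);cc=np.array([mm['m10'],mm['m01']])/mm['m00']
    Bf=cv2.GaussianBlur(B.astype(float),(0,0),1.0)
    box_=k in('long_box','square_box','case')
    def ren(p):
        q=sil(c,k,p[0],p[1],p[2] if box_ else 0)
        r=np.zeros((420,560),np.uint8);cv2.fillPoly(r,[np.round(q*256).astype(np.int32)],255,cv2.LINE_AA,8)
        return cv2.GaussianBlur(r/255.,(0,0),1.0)
    ys,xs=np.where(B);s=np.s_[ys.min()-6:ys.max()+7,xs.min()-6:xs.max()+7]
    best=None
    for th in ([0,-.25,.25,.5,-.5] if box_ else [0]):
        f=least_squares(lambda p:(ren(np.r_[p*[100,100,1][:len(p)],0])-Bf)[s].ravel(),np.r_[g/100,th] if box_ else g/100,diff_step=1e-2 if not box_ else None,x_scale=.05) if not box_ else None
        from scipy.optimize import minimize
        f=minimize(lambda p:((ren(p)-Bf)[s]**2).sum(),np.r_[g,th],method='Nelder-Mead',options=dict(initial_simplex=[np.r_[g,th],np.r_[g,th]+[6,0,0],np.r_[g,th]+[0,6,0],np.r_[g,th]+[0,0,.15]],xatol=.02,fatol=1e-3))
        if best is None or f.fun<best.fun:best=f
    q=sil(c,k,*best.x[:2],best.x[2] if box_ else 0)
    print(k,best.x.round(2),round(best.fun,1),'area',B.sum(),cv2.contourArea(q))
    cv2.polylines(im,[np.round(q).astype(int)],True,(255,0,0),1)
    im[L==i]=im[L==i]//2+np.array([0,0,100],np.uint8)
cv2.imwrite('pics/fit.png',cv2.resize(im[130:315,120:510,::-1],None,fx=2,fy=2,interpolation=0))
E
```

```text
long_box [4.3630e+02 2.6032e+02 1.1000e-01] 4.9 area 2088 1982.75373481086
round_box [6.2115e+02 2.6672e+02 2.0000e-02] 9.1 area 408 409.32608206407167
weight [6.6579e+02 1.4336e+02 5.0000e-02] 1.7 area 152 140.6032076193951
vial [ 6.9059e+02 -2.1400e+00  1.1000e-01] 5.2 area 106 108.28720843535848
big_jar [ 5.5067e+02 -3.9400e+00  4.0000e-02] 5.4 area 296 291.9623810003977
small_jar [ 4.3824e+02 -3.1200e+00  8.0000e-02] 1.9 area 152 141.25124440481886
tamper [ 651.43 -134.76    0.  ] 5.7 area 171 171.6104744800832
case [ 6.2425e+02 -2.7338e+02 -9.0000e-02] 3.7 area 245 234.05697504640557
square_box [ 4.4540e+02 -2.6928e+02 -1.0000e-02] 7.5 area 1576 1519.2666272046044
```

View pics/fit.png

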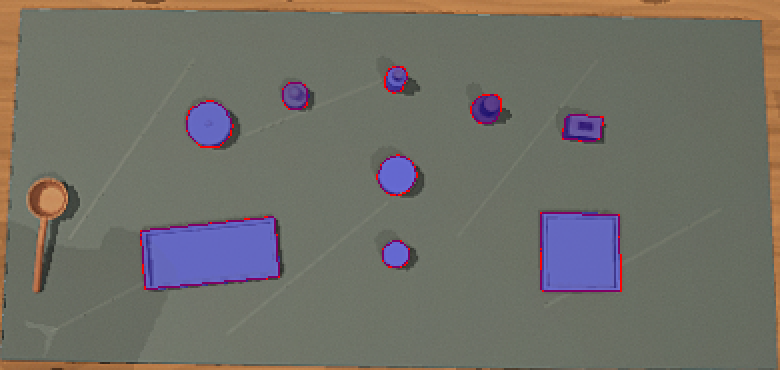

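Fits are good. First target is the big jar, with the fingers closing along the long box's x (yaw π/2+0.11).

```bash
python3 -c "
from h import *
go(550.7,-3.9,130,np.pi/2+.11)"
```

```text
t 0.15 shift [-532.4 -383.9  115.5] turn 1.195 rows 10.663882242357019
```

```bash
python3 shift.py '[[92,-50,-36,11,0],[92,-100,-72,22,0],[92,-150,-108,33,0],[92,-200,-144,44,0],[92,-250,-180,54,0]]'; python3 shift.py '[[92,-50,-36,11,0.18],[92,-100,-72,22,0.36],[92,-150,-108,33,0.54],[92,-200,-144,44,0.72],[92,-245,-180,54,0.9]]'; python3 -c "
from h import *
go(550.7,-3.9,130,np.pi/2+.11)"
```

```text
time: 0.78
tool_pos: [332.5, 265.7, 350.5]
tcp_rot: [3.141, 0.0, 2.876]
contact_force: [1.2, 0.3, 0.4]
grip_width: 91.7
finger_force: 0.0
time: 1.4
tool_pos: [521.9, 27.5, 296.2]
tcp_rot: [3.142, -0.0, 1.969]
contact_force: [1.1, 0.6, -0.7]
grip_width: 92.0
finger_force: 0.0
t 1.4 shift [-40.1  14.4   7.2] turn 0.289 rows 0.6913741597950984
```

```bash
python3 shift.py '[[92,-20,7,4,0.15],[92,-40,14,7,0.29],[92,-40,14,7,0.29],[92,-40,14,7,0.29]]'; python3 -c "
from h import *
go(550.7,-3.9,51,np.pi/2+.11)
c=bot.capture('wrist');im=c['color'].copy()
q=sil(c,'big_jar',550.7,-3.9,0);cv2.polylines(im,[np.round(q).astype(int)],True,(255,0,0),1)
q=sil(c,'small_jar',438.2,-3.1,0);cv2.polylines(im,[np.round(q).astype(int)],True,(255,0,0),1)
cv2.imwrite('pics/w1.png',im[:,:,::-1])"
```

```text
time: 1.9
tool_pos: [548.9, -1.3, 289.6]
tcp_rot: [-3.141, -0.001, 1.689]
contact_force: [-0.3, 0.3, 1.5]
grip_width: 91.8
finger_force: 0.0
t 1.9 shift [-2.8  1.6 79.6] turn 0.008 rows 1.2742023712822579
```

View pics/w1.png

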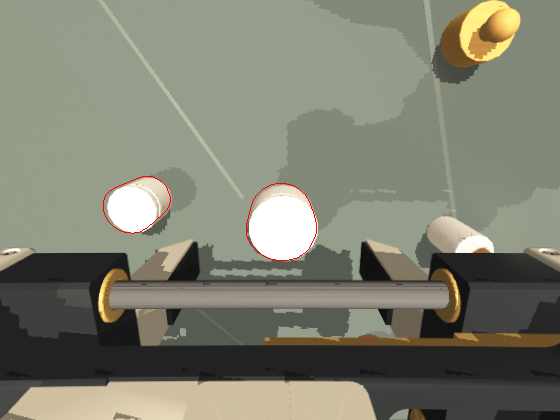

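The wrist view shows the big jar at (282,222) and the small jar at (137,205), and both projected outlines match to about 2 mm. Descending and gripping.

```bash
python3 shift.py '[[92,-3,2,40,0],[92,-3,2,79,0],[92,-3,2,79,0],[50,-3,2,79,0],[40,-3,2,79,0]]'; python3 shift.py '[[40,0,0,0,0],[40,0,0,0,0],[40,0,0,0,0]]'; python3 -c "
from h import *
go(550.7,-3.9,120,np.pi/2+.11)"
```

```text
time: 2.58
tool_pos: [552.3, -4.4, 212.6]
tcp_rot: [3.138, 0.001, 1.686]
contact_force: [-0.0, -0.4, -0.5]
grip_width: 76.2
finger_force: 0.0
time: 2.95
tool_pos: [551.8, -4.6, 211.2]
tcp_rot: [3.141, 0.0, 1.686]
contact_force: [-1.5, 0.6, 3.5]
grip_width: 51.2
finger_force: 30.0
t 2.95 shift [  0.9  -1.  -67.8] turn 0.005 rows 1.0853172549132273
```

```bash
python3 shift.py '[[40,0,0,-15,0],[40,0,0,-40,0],[40,0,0,-60,0],[40,0,0,-60,0]]'; python3 -c "
from h import *
go(442.4,204.7,271-159,np.pi/2+.11)"
```

```text
time: 3.45
tool_pos: [552.2, -4.7, 272.8]
tcp_rot: [3.138, 0.001, 1.686]
contact_force: [1.2, -0.2, -0.3]
grip_width: 51.1
finger_force: 30.0
t 3.45 shift [220.6 -85.    1.2] turn 0.005 rows 3.782649817117094
```

```bash
python3 shift.py '[[40,45,-17,0,0],[40,100,-39,0,0],[40,155,-60,0,0],[40,200,-77,0,0],[40,220.6,-85,0,0]]'; python3 shift.py '[[40,0,0,20,0],[40,0,0,40,0],[40,0,0,50,0],[40,0,0,50,0]]'; python3 -c "
from h import *
go(442.4,204.7,215.4-159,np.pi/2+.11)"
```

```text
time: 4.08
tool_pos: [440.3, 206.6, 270.1]
tcp_rot: [-3.14, -0.0, 1.688]
contact_force: [0.7, -0.1, -0.2]
grip_width: 51.3
finger_force: 30.0
time: 4.58
tool_pos: [441.8, 204.6, 220.0]
tcp_rot: [-3.14, 0.0, 1.686]
contact_force: [0.1, 0.7, -1.4]
grip_width: 51.5
finger_force: 30.0
t 4.58 shift [-0.   0.6  4.6] turn 0.005 rows 0.07480044497002503
```

Lower gently, check contact, and then open.

```bash
python3 shift.py '[[40,0,0,2,0],[40,0,0,4,0],[40,0,0,4.6,0],[40,0,0,4.6,0]]'; python3 shift.py '[[40,0,0,0.5,0],[40,0,0,0.5,0]]'; python3 shift.py '[[60,0,0,0,0],[92,0,0,0,0],[92,0,0,0,0],[92,0,0,0,0]]'; python3 shift.py '[[92,0,0,-30,0],[92,0,0,-80,0],[92,0,0,-80,0]]'; python3 -c "
from h import *
go(651.4,-134.8,71,np.pi/2+.11)
c=bot.capture('wrist')
cv2.imwrite('pics/w2.png',c['color'][:,:,::-1])"
```

```text
time: 5.08
tool_pos: [442.0, 204.8, 216.3]
tcp_rot: [3.141, -0.0, 1.686]
contact_force: [0.1, 0.3, -0.8]
grip_width: 51.5
finger_force: 30.0
time: 5.32
tool_pos: [442.0, 204.8, 215.7]
tcp_rot: [3.141, -0.0, 1.686]
contact_force: [-0.9, -0.6, -0.6]
grip_width: 51.5
finger_force: 30.0
time: 5.82
tool_pos: [442.0, 204.8, 215.7]
tcp_rot: [3.141, -0.0, 1.686]
contact_force: [0.6, 1.0, 0.1]
grip_width: 85.3
finger_force: 0.0
time: 6.2
tool_pos: [442.9, 205.1, 299.0]
tcp_rot: [3.134, -0.001, 1.686]
contact_force: [-0.2, 0.0, 0.5]
grip_width: 91.8
finger_force: 0.0
t 6.2 shift [-361.7  167.5   69.8] turn 0.005 rows 6.474506227377417
```

View pics/w2.png

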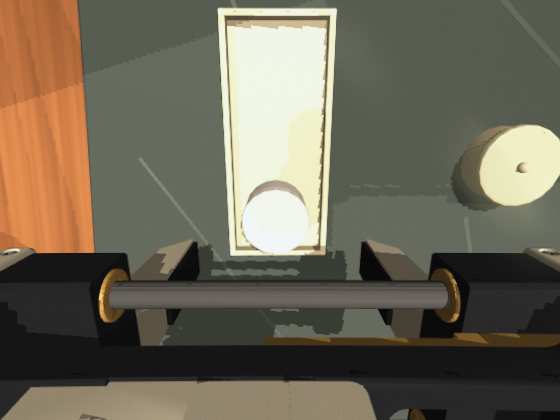

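The jar stands inside the long box at (276,217), clear of the walls. Next is the tamper.

```bash
python3 shift.py '[[92,-50,23,0,0],[92,-105,49,0,0],[92,-160,74,0,0],[92,-215,100,0,0],[92,-270,125,0,0]]'; python3 shift.py '[[92,-50,23,0,0],[92,-92,42.5,0,0],[92,-92,42.5,0,0]]'; python3 -c "
from h import *
go(651.4,-134.8,61,np.pi/2+.11)"
```

```text
time: 6.88
tool_pos: [597.6, -50.9, 293.9]
tcp_rot: [-3.139, -0.001, 1.686]
contact_force: [1.2, 0.4, -0.1]
grip_width: 91.5
finger_force: 0.0
time: 7.25
tool_pos: [650.4, -138.7, 293.0]
tcp_rot: [-3.139, -0.001, 1.682]
contact_force: [-0.3, 0.4, -0.8]
grip_width: 91.4
finger_force: 0.0
t 7.25 shift [ 3.8  1.6 73. ] turn 0.001 rows 1.1692319638308786
```

```bash
python3 shift.py '[[92,4,1.6,30,0],[70,4,1.6,60,0],[60,4,1.6,73,0],[60,4,1.6,73,0],[40,4,1.6,73,0]]'; python3 shift.py '[[15,0,0,0,0],[15,0,0,0,0],[15,0,0,0,0],[15,0,0,0,0]]'; python3 -c "
from h import *
go(651.4,-134.8,61,np.pi/2+.11)"
```

```text
time: 7.88
tool_pos: [651.4, -131.3, 223.8]
tcp_rot: [3.14, 0.001, 1.686]
contact_force: [-0.2, 0.2, 0.3]
grip_width: 56.4
finger_force: 0.0
time: 8.38
tool_pos: [651.1, -131.5, 222.9]
tcp_rot: [3.141, 0.0, 1.686]
contact_force: [0.3, -1.0, 1.2]
grip_width: 23.4
finger_force: 30.0
t 8.38 shift [-3.3 -0.1  2.9] turn 0.005 rows 0.07090280189946876
```

```bash
python3 shift.py '[[15,0,0,-15,0],[15,0,0,-45,0],[15,0,0,-80,0],[15,0,0,-80,0]]'; python3 -c "
from h import *
go(436,266.5,300-159,np.pi/2+.11)"
```

```text
time: 8.88
tool_pos: [651.8, -131.6, 307.0]
tcp_rot: [3.135, 0.003, 1.686]
contact_force: [0.4, 0.5, -0.3]
grip_width: 23.4
finger_force: 30.0
t 8.88 shift [ 420.3 -168.7    4.6] turn 0.005 rows 7.246460438508318
```

```bash
python3 shift.py '[[15,40,-16,0,0],[15,90,-36,0,0],[15,145,-58,0,0],[15,200,-80,0,0],[15,255,-102,0,0]]'; python3 shift.py '[[15,55,-22,0,0],[15,105,-42,0,0],[15,145,-58,0,0],[15,165,-66.7,0,0],[15,165,-66.7,0,0]]'; python3 -c "
from h import *
go(436,266.5,227-159,np.pi/2+.11)"
```

```text
time: 9.5
tool_pos: [519.1, 111.6, 302.2]
tcp_rot: [-3.141, -0.0, 1.685]
contact_force: [1.3, 0.7, -0.6]
grip_width: 23.1
finger_force: 30.0
time: 10.12
tool_pos: [434.3, 267.4, 302.2]
tcp_rot: [-3.141, 0.0, 1.689]
contact_force: [0.2, 0.1, -1.3]
grip_width: 23.6
finger_force: 30.0
t 10.12 shift [-1.1  1.7 75.2] turn 0.008 rows 1.204348989685356
```

```bash
python3 shift.py '[[15,0,1,25,0],[15,0,1,50,0],[15,0,1,65,0],[15,0,1,70,0],[15,0,1,70,0]]'; python3 -c "
from h import *
go(436,266.5,227.2-159,np.pi/2+.11)"
```

```text
time: 10.75
tool_pos: [436.6, 266.4, 232.8]
tcp_rot: [3.141, -0.0, 1.685]
contact_force: [-0.3, -0.5, -0.4]
grip_width: 23.2
finger_force: 30.0
t 10.75 shift [ 0.2 -0.5  5.6] turn 0.005 rows 0.08989174467961611
```

```bash
python3 shift.py '[[15,0,0,2,0],[15,0,0,4,0],[15,0,0,5.6,0],[15,0,0,5.6,0],[15,0,0,5.6,0]]'; python3 shift.py '[[40,0,0,0,0],[60,0,0,0,0],[60,0,0,0,0]]';  python3 shift.py '[[60,0,0,-30,0],[60,0,0,-80,0],[60,0,0,-100,0]]'; python3 -c "
from h import *
go(624.3,-273.4,100,np.pi/2-.09)
c=bot.capture('wrist')
cv2.imwrite('pics/w3.png',c['color'][:,:,::-1])"
```

```text
time: 11.38
tool_pos: [436.3, 266.6, 227.1]
tcp_rot: [3.141, -0.0, 1.686]
contact_force: [0.3, 0.1, -0.2]
grip_width: 23.6
finger_force: 30.0
time: 11.75
tool_pos: [436.3, 266.6, 227.1]
tcp_rot: [3.141, -0.0, 1.686]
contact_force: [0.3, 0.2, 0.1]
grip_width: 48.9
finger_force: 0.0
time: 12.12
tool_pos: [436.7, 266.7, 329.8]
tcp_rot: [3.138, -0.001, 1.686]
contact_force: [0.1, 0.6, -0.2]
grip_width: 59.8
finger_force: 0.0
t 12.12 shift [-558.2  124.1   70.6] turn 0.205 rows 9.218513104205064
```

View pics/w3.png

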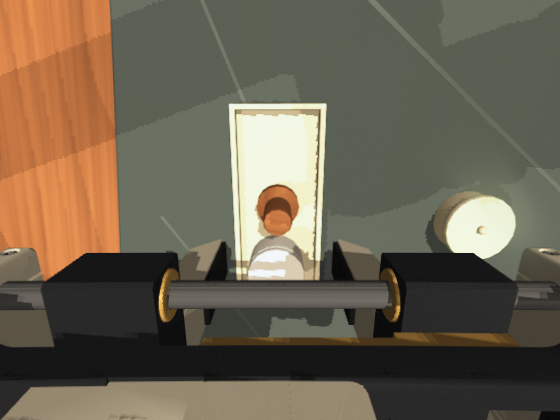

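The tamper stands upright in the box at (277,210), behind the jar. Next is the case.

```bash
python3 shift.py '[[92,-50,11,0,0],[92,-110,24,0,0],[92,-170,38,0,0],[92,-230,51,0,0],[92,-290,64,0,0]]'; python3 shift.py '[[92,-60,13,10,0.05],[92,-120,27,20,0.1],[92,-180,40,30,0.15],[92,-235,52,35,0.2],[92,-260,58,35,0.2]]'; python3 -c "
from h import *
go(624.3,-273.4,51,np.pi/2-.09)"
```

```text
time: 12.8
tool_pos: [533.4, -16.1, 326.3]
tcp_rot: [-3.141, -0.0, 1.686]
contact_force: [0.9, 1.1, 0.3]
grip_width: 91.4
finger_force: 0.0
time: 13.42
tool_pos: [620.5, -269.0, 289.8]
tcp_rot: [-3.14, -0.001, 1.483]
contact_force: [-0.9, 0.8, -0.4]
grip_width: 91.6
finger_force: 0.0
t 13.43 shift [-4.1  4.4 79.8] turn 0.002 rows 1.2804922033133235
```

```bash
python3 shift.py '[[92,-4.1,4,0,0],[92,-4.1,4,0,0]]'; python3 -c "
from h import *
go(624.3,-273.4,51,np.pi/2-.09)
c=bot.capture('wrist');im=c['color'].copy()
q=sil(c,'case',624.3,-273.4,-.09);cv2.polylines(im,[np.round(q).astype(int)],True,(255,0,0),1)
cv2.imwrite('pics/w4.png',im[:,:,::-1])"
```

```text
time: 13.68
tool_pos: [624.1, -269.5, 291.3]
tcp_rot: [-3.141, -0.001, 1.486]
contact_force: [0.3, 1.0, 1.0]
grip_width: 91.6
finger_force: 0.0
t 13.68 shift [-3.9  0.6 81.3] turn 0.005 rows 1.302778338941587
```

View pics/w4.png

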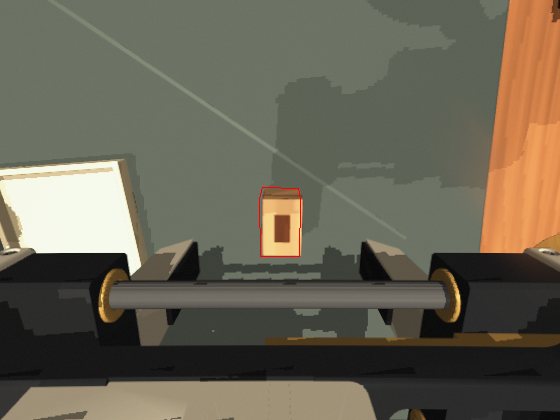

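The case sits at (281,222), square to the fingers and matching the outline. Descending.

```bash
python3 shift.py '[[92,-3.9,0.6,30,0],[80,-3.9,0.6,60,0],[70,-3.9,0.6,80,0],[60,-3.9,0.6,80,0],[50,-3.9,0.6,80,0]]'; python3 shift.py '[[20,0,0,0,0],[20,0,0,0,0],[20,0,0,0,0],[20,0,0,0,0]]'; python3 -c "
from h import *
go(624.3,-273.4,51,np.pi/2-.09)"
```

```text
time: 14.35
tool_pos: [624.9, -274.0, 213.3]
tcp_rot: [3.14, 0.001, 1.486]
contact_force: [0.8, 0.1, 0.5]
grip_width: 56.5
finger_force: 0.0
time: 14.85
tool_pos: [624.6, -274.3, 212.6]
tcp_rot: [3.141, 0.0, 1.486]
contact_force: [-1.1, 0.2, 3.6]
grip_width: 29.4
finger_force: 30.0
t 14.85 shift [ 0.8 -0.4  2.6] turn 0.005 rows 0.04460049944886401
```

```bash
python3 shift.py '[[20,0,0,-15,0],[20,0,0,-45,0],[20,0,0,-85,0],[20,0,0,-95,0],[20,0,0,-95,0]]'; python3 -c "
from h import *
go(429.9,318,308-159,np.pi/2+.11)"
```

```text
time: 15.48
tool_pos: [624.4, -274.1, 307.6]
tcp_rot: [3.141, 0.0, 1.486]
contact_force: [-0.9, 0.2, -1.4]
grip_width: 29.8
finger_force: 30.0
t 15.47 shift [ 573.5 -244.1   -0.9] turn -0.195 rows 9.972298111695189
```

```bash
python3 shift.py '[[20,40,-17,0,0],[20,90,-38,0,0],[20,145,-62,0,0],[20,200,-85,0,0],[20,255,-109,0,0]]'; python3 shift.py '[[20,55,-23,0,-0.05],[20,110,-47,0,-0.1],[20,165,-70,0,-0.15],[20,220,-94,0,-0.19],[20,250,-107,0,-0.19]]'; python3 -c "
from h import *
go(429.9,318,308-159,np.pi/2+.11)"
```

```text
time: 16.1
tool_pos: [536.2, -9.2, 305.3]
tcp_rot: [-3.139, -0.0, 1.485]
contact_force: [1.2, 0.7, -0.6]
grip_width: 29.8
finger_force: 30.0
time: 16.73
tool_pos: [450.3, 249.5, 305.4]
tcp_rot: [-3.138, 0.0, 1.679]
contact_force: [0.4, -0.2, -1.0]
grip_width: 29.6
finger_force: 30.0
t 16.73 shift [ 70.3 -13.   -2.5] turn -0.002 rows 1.144167891987959
```

```bash
python3 shift.py '[[20,40,-7,0,0],[20,65,-12,0,0],[20,70,-13,0,0],[20,70,-13,0,0]]'; python3 -c "
from h import *
go(429.9,318,216.8-159,np.pi/2+.11)"
```

```text
time: 17.23
tool_pos: [431.7, 315.3, 306.0]
tcp_rot: [-3.14, 0.001, 1.676]
contact_force: [-0.2, 1.2, 0.0]
grip_width: 29.8
finger_force: 30.0
t 17.23 shift [ 3.  -1.3 89.2] turn -0.004 rows 1.428903919221148
```

```bash
python3 shift.py '[[20,2,-1,25,0],[20,2,-1,55,0],[20,2,-1,77,0],[20,2,-1,84,0],[20,2,-1,84,0]]'; python3 -c "
from h import *
go(429.9,318,216.8-159,np.pi/2+.11)"
```

```text
time: 17.85
tool_pos: [431.0, 316.9, 223.0]
tcp_rot: [-3.141, 0.0, 1.675]
contact_force: [0.4, 0.5, -0.4]
grip_width: 29.4
finger_force: 30.0
t 17.85 shift [ 1.2 -1.   6.2] turn -0.006 rows 0.10213861203850702
```

```bash
python3 shift.py '[[20,0,0,2,0],[20,0,0,4,0],[20,0,0,6,0],[20,0,0,6.2,0],[20,0,0,6.2,0]]'; python3 shift.py '[[40,0,0,0,0],[70,0,0,0,0],[70,0,0,0,0]]';  python3 shift.py '[[70,0,0,-30,0],[70,0,0,-80,0],[70,0,0,-100,0]]'; python3 -c "
from h import *
go(438.2,-3.1,100,np.pi/2)
c=bot.capture('top')
cv2.imwrite('pics/t2.png',cv2.resize(c['color'][130:315,120:510,::-1],None,fx=2,fy=2))"
```

```text
time: 18.48
tool_pos: [430.6, 317.5, 216.9]
tcp_rot: [3.141, -0.0, 1.676]
contact_force: [0.0, -0.3, -0.7]
grip_width: 30.0
finger_force: 30.0
time: 18.85
tool_pos: [430.7, 317.5, 216.9]
tcp_rot: [3.141, -0.0, 1.676]
contact_force: [0.5, -0.6, -0.2]
grip_width: 55.3
finger_force: 0.0
time: 19.23
tool_pos: [431.1, 317.7, 319.7]
tcp_rot: [3.138, -0.002, 1.676]
contact_force: [0.2, 0.3, 0.2]
grip_width: 69.9
finger_force: 0.0
t 19.23 shift [-319.9  -26.8   60. ] turn 0.105 rows 5.225047890021389
```

View pics/t2.png

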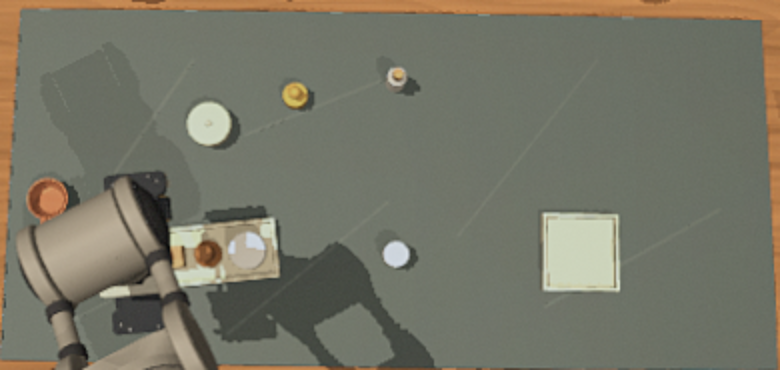

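The jar, tamper and case are in a row inside the long box (248, 208 and 178 px, row 250). Next is the small jar.

```bash
python3 shift.py '[[80,-50,-4,0,0.02],[80,-110,-9,0,0.05],[80,-170,-14,0,0.08],[80,-230,-19,10,0.1],[80,-285,-24,20,0.1]]'; python3 shift.py '[[80,-35,0,10,0],[80,-35,0,20,0],[80,-35,0,20,0]]'; python3 -c "
from h import *
go(438.2,-3.1,51,np.pi/2-.01)"
```

```text
time: 19.9
tool_pos: [436.3, 29.6, 296.3]
tcp_rot: [3.141, -0.0, 1.575]
contact_force: [1.4, -0.3, -1.4]
grip_width: 80.0
finger_force: 0.0
time: 20.27
tool_pos: [436.4, -3.0, 275.9]
tcp_rot: [-3.139, -0.001, 1.575]
contact_force: [0.9, -0.3, 0.1]
grip_width: 80.1
finger_force: 0.0
t 20.27 shift [-0.1  1.9 65.9] turn 0.015 rows 1.0544281052686044
```

```bash
python3 shift.py '[[80,0,2,30,0],[80,0,2,55,0.01],[80,0,2,66,0.01],[70,0,2,66,0.01],[50,0,2,66,0.01]]'; python3 shift.py '[[25,0,0,0,0],[25,0,0,0,0],[25,0,0,0,0],[25,0,0,0,0]]'; python3 -c "
from h import *
go(438.2,-3.1,51,np.pi/2-.01)"
```

```text
time: 20.9
tool_pos: [439.2, -3.2, 211.6]
tcp_rot: [3.14, 0.0, 1.567]
contact_force: [-0.0, -0.2, 0.5]
grip_width: 64.3
finger_force: 0.0
time: 21.4
tool_pos: [439.0, -3.5, 211.1]
tcp_rot: [3.141, 0.0, 1.566]
contact_force: [-0.6, 0.0, 4.0]
grip_width: 35.6
finger_force: 30.0
t 21.4 shift [ 0.4 -0.8  1.1] turn 0.005 rows 0.023077154125833742
```

```bash
python3 shift.py '[[25,0,0,-15,0],[25,0,0,-45,0],[25,0,0,-55,0],[25,0,0,-55,0]]'; python3 shift.py '[[25,-40,0,0,0],[25,-95,0,0,0],[25,-150,0,0,0],[25,-205,0,0,0],[25,-250,1,0,0]]';  python3 -c "
from h import *
go(445.2,-293.3,266-159,np.pi/2-.01)"
```

```text
time: 21.9
tool_pos: [438.8, -3.5, 266.0]
tcp_rot: [3.14, 0.0, 1.566]
contact_force: [-0.7, -0.4, -1.7]
grip_width: 35.3
finger_force: 30.0
time: 22.52
tool_pos: [438.0, -255.5, 264.4]
tcp_rot: [-3.14, -0.001, 1.565]
contact_force: [0.2, -0.7, 0.3]
grip_width: 35.4
finger_force: 30.0
t 22.52 shift [-37.8   7.4  -1.6] turn 0.004 rows 0.6166728853070773
```

```bash
python3 shift.py '[[25,-25,5,0,0],[25,-38,6,0,0],[25,-38,6,20,0],[25,-38,6,40,0],[25,-38,6,44,0]]'; python3 shift.py '[[25,0,0,0,0],[25,0,0,0,0]]';python3 -c "
from h import *
go(445.2,-293.3,215.3-159,np.pi/2-.01)"
```

```text
time: 23.15
tool_pos: [443.9, -290.4, 220.1]
tcp_rot: [-3.139, -0.003, 1.567]
contact_force: [0.2, 1.0, -0.7]
grip_width: 35.6
finger_force: 30.0
time: 23.4
tool_pos: [444.7, -291.4, 222.5]
tcp_rot: [3.141, 0.001, 1.566]
contact_force: [0.3, -0.2, -0.4]
grip_width: 35.6
finger_force: 30.0
t 23.4 shift [-1.8  0.6  7.2] turn 0.005 rows 0.1189138803010115
```

```bash
python3 shift.py '[[25,-2,0,2,0],[25,-2,0,5,0],[25,-2,0,7,0],[25,-2,0,7.2,0],[25,-2,0,7.2,0]]'; python3 shift.py '[[50,0,0,0,0],[70,0,0,0,0],[70,0,0,0,0]]';  python3 shift.py '[[70,0,0,-30,0],[70,0,0,-80,0],[70,0,0,-100,0]]'; python3 -c "
from h import *
go(690.6,-2.1,140,np.pi/2-.01)"
```

```text
time: 24.02
tool_pos: [444.3, -293.5, 215.2]
tcp_rot: [3.141, 0.0, 1.566]
contact_force: [-2.5, 1.2, 5.8]
grip_width: 35.3
finger_force: 30.0
time: 24.4
tool_pos: [444.4, -293.5, 214.5]
tcp_rot: [-3.142, -0.0, 1.566]
contact_force: [0.5, 0.3, 0.2]
grip_width: 61.0
finger_force: 0.0
time: 24.78
tool_pos: [444.8, -293.8, 317.3]
tcp_rot: [3.139, 0.003, 1.566]
contact_force: [1.3, -0.4, -0.1]
grip_width: 69.8
finger_force: 0.0
t 24.77 shift [293.  244.3  18.3] turn 0.005 rows 6.1106528603364145
```

```bash
python3 shift.py '[[92,45,37,0,0],[92,90,75,0,0],[92,135,112,0,0],[92,180,150,0,0],[92,225,187,0,0]]'; python3 shift.py '[[92,40,33,5,0],[92,68,57,10,0],[92,68,57,15,0],[92,68,57,15,0]]'; python3 -c "
from h import *
go(690.6,-2.1,55,np.pi/2-.01)
c=bot.capture('wrist');im=c['color'].copy()
q=sil(c,'vial',690.6,-2.1,0);cv2.polylines(im,[np.round(q).astype(int)],True,(255,0,0),1)
cv2.imwrite('pics/w5.png',im[:,:,::-1])"
```

```text
time: 25.4
tool_pos: [633.6, -67.8, 314.5]
tcp_rot: [3.142, 0.0, 1.566]
contact_force: [0.9, -1.8, 0.1]
grip_width: 91.9
finger_force: 0.0
time: 25.9
tool_pos: [689.4, -2.1, 298.6]
tcp_rot: [-3.139, 0.0, 1.566]
contact_force: [-0.3, -0.6, 0.2]
grip_width: 91.7
finger_force: 0.0
t 25.9 shift [-0.   1.4 84.6] turn 0.005 rows 1.3543904529161066
```

View pics/w5.png

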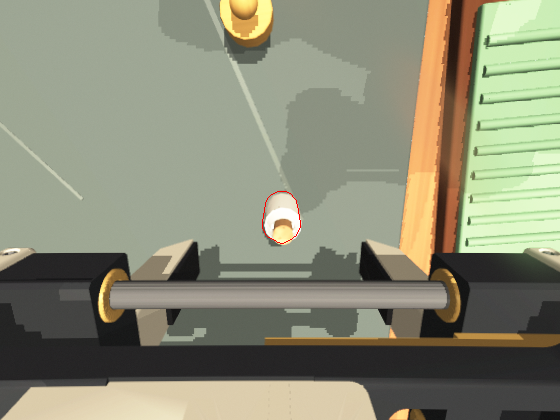

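The vial is at (282,217), centred between the fingers, and the outline fits to about 2 px. Descending.

```bash
python3 shift.py '[[92,0,1,30,0],[80,0,1,60,0],[70,0,1,80,0],[60,0,1,84,0],[50,0,1,84,0]]'; python3 shift.py '[[18,0,0,0,0],[18,0,0,0,0],[18,0,0,0,0],[18,0,0,0,0]]'; python3 -c "
from h import *
go(690.6,-2.1,55,np.pi/2-.01)"
```

```text
time: 26.58
tool_pos: [691.1, -2.1, 216.4]
tcp_rot: [3.14, 0.0, 1.565]
contact_force: [-0.3, -0.7, -0.1]
grip_width: 56.3
finger_force: 0.0
time: 27.08
tool_pos: [691.0, -1.7, 216.2]
tcp_rot: [3.141, -0.0, 1.566]
contact_force: [0.4, 0.5, 2.8]
grip_width: 27.3
finger_force: 30.0
t 27.07 shift [-0.4 -0.4  2.2] turn 0.005 rows 0.03678382190144172
```

```bash
python3 shift.py '[[18,0,0,-15,0],[18,0,0,-45,0],[18,0,0,-65,0],[18,0,0,-65,0]]'; python3 shift.py '[[18,-30,-30,0,0],[18,-65,-65,0,0],[18,-103,-103,0,0],[18,-142,-142,0,0],[18,-181,-181,0,0]]';  python3 -c "
from h import *
go(445.6,-245,281-159,np.pi/2-.01)"
```

```text
time: 27.58
tool_pos: [691.3, -1.7, 283.4]
tcp_rot: [3.137, 0.0, 1.566]
contact_force: [0.0, 0.2, -0.6]
grip_width: 27.5
finger_force: 30.0
time: 28.2
tool_pos: [507.3, -182.7, 280.0]
tcp_rot: [-3.141, -0.001, 1.566]
contact_force: [1.0, -0.6, -1.0]
grip_width: 27.4
finger_force: 30.0
t 28.2 shift [-62.6 -61.4  -1. ] turn 0.005 rows 1.4033757341260311
```

```bash
python3 shift.py '[[18,-35,-35,0,0],[18,-60,-58,0,0],[18,-62,-61,0,0],[18,-62,-61,0,0]]'; python3 shift.py '[[18,0,0,20,0],[18,0,0,40,0],[18,0,0,52,0],[18,0,0,52,0]]'; python3 -c "
from h import *
go(445.6,-245,220.4-159,np.pi/2-.01)"
```

```text
time: 28.7
tool_pos: [447.7, -243.3, 280.3]
tcp_rot: [-3.141, -0.001, 1.565]
contact_force: [-0.4, -1.0, -1.4]
grip_width: 27.0
finger_force: 30.0
time: 29.2
tool_pos: [447.9, -242.8, 227.8]
tcp_rot: [-3.14, -0.001, 1.567]
contact_force: [-1.3, -0.9, 0.2]
grip_width: 27.6
finger_force: 30.0
t 29.2 shift [-2.2 -2.3  7.4] turn 0.006 rows 0.12920793535827352
```

```bash
python3 shift.py '[[18,-2,-2,2,0],[18,-2,-2,5,0],[18,-2,-2,7,0],[18,-2,-2,7.4,0],[18,-2,-2,7.4,0]]'; python3 shift.py '[[45,0,0,0,0],[70,0,0,0,0],[70,0,0,0,0]]';  python3 shift.py '[[70,0,0,-30,0],[70,0,0,-80,0],[70,0,0,-100,0]]'; python3 shift.py '[[70,50,0,-20,0],[70,110,0,-20,0],[70,170,0,-20,0],[70,230,0,-20,0],[70,250,0,-20,0]]'; python3 -c "
from h import *
c=bot.capture('top');d=bot.capture('side')
a=cv2.resize(c['color'][130:315,120:510,::-1],None,fx=2,fy=2);b=cv2.resize(d['color'][140:365,180:400,::-1],(260,266))
cv2.imwrite('pics/end1.png',a);cv2.imwrite('pics/end2.png',cv2.resize(d['color'][130:370,170:420,::-1],None,fx=2.4,fy=2.4))"
```

```text
time: 29.82
tool_pos: [445.6, -245.5, 221.3]
tcp_rot: [3.141, -0.0, 1.566]
contact_force: [0.8, -0.5, -1.1]
grip_width: 27.6
finger_force: 30.0
time: 30.2
tool_pos: [445.6, -245.5, 221.3]
tcp_rot: [3.141, 0.0, 1.566]
contact_force: [0.6, 0.0, 0.3]
grip_width: 52.7
finger_force: 0.0
time: 30.58
tool_pos: [446.0, -245.7, 324.0]
tcp_rot: [3.138, 0.002, 1.566]
contact_force: [0.2, 0.6, -0.3]
grip_width: 69.8
finger_force: 0.0
time: 31.2
tool_pos: [446.3, 7.3, 341.4]
tcp_rot: [3.142, -0.001, 1.569]
contact_force: [0.5, -0.7, 0.4]
grip_width: 70.0
finger_force: 0.0
```

View pics/end1.png

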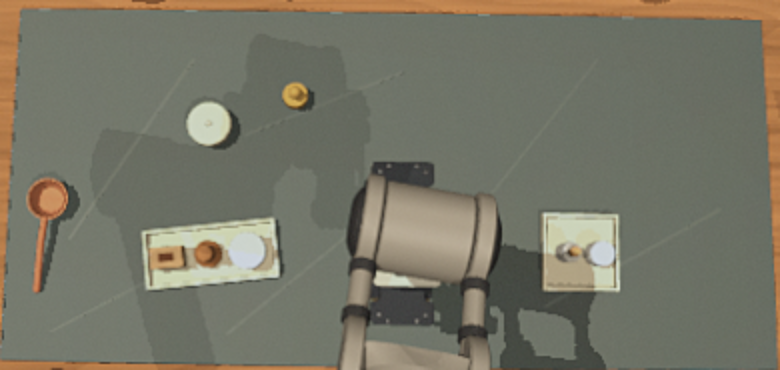

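View pics/end2.png

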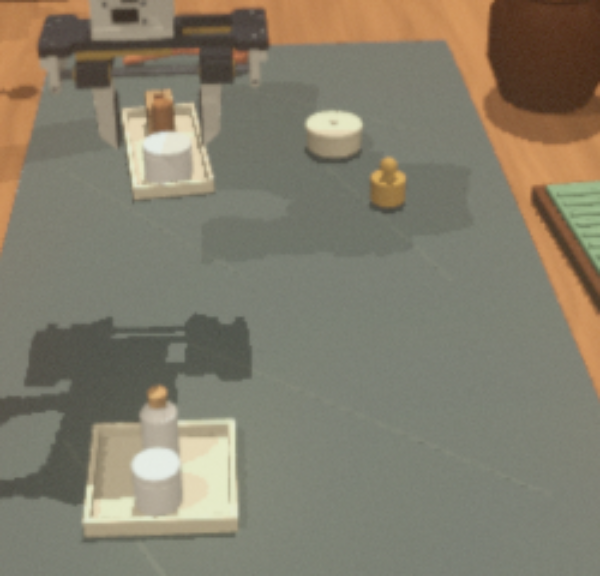

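In the top view the case (166,257), tamper (208,253) and big jar (247,250) stand in the long box, and the vial (572,252) and small jar (600,253) stand in the square box. The side view shows the big jar, tamper, small jar and vial upright. The bystanders look unmoved and the gripper is clear, so I'm handing in.

```bash
python3 shift.py '[[70,0,0,0,0],[70,0,0,0,0]]' | head -1; python3 -c "
from plant import bot
print(bot.close_job())"
```

```text
time: 31.55
the job is handed in; nothing more can be done
None
```

Both kits are made up and the job was handed in at about 32 s: the final pictures show all five pieces standing in their boxes and the bystanders where they were, but no verdict was returned.

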